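# Find the lens cell that has its lens

### The arm

A 6-joint arm with a two-finger parallel gripper is mounted at the origin on a cart in front of the work surface, level with it; the furniture and walls round the work are solid. World frame = base frame: x ahead of the robot, y to its left, z up, the work surface at z = 0. Lengths are in mm, angles in rad, forces in N, time in s.
With the tool pointing down it reaches from about 300 to 775 mm from the base axis. Payload 14.6 kg.
Tool frame: the origin (TCP) lies between the finger pads; the fingertips stand 8 mm ahead of it and the grasp point (between the pads) lies 11 mm behind it; z points along the fingers, y is the direction in which the jaws open and shut (so a half turn about z gives the same grasp; the last joint's range is limited). The gripper opens to 94 mm and grips with 3 to 60 N. Pads are 16 mm wide; open, the fingers measure 119 mm over their backs; the gripper's body (75 mm by 177 mm) begins 78 mm behind the grasp point.
Start: joints at [-1.369, 0.3, 1.521, -0, 1.321, -0.067], TCP at [146.059, -530.241, 186.246] pointing down, gripper open.
Joint ranges: [-3.03, 3.03], [-0.79, 2.21], [0.23, 2.52], [-1.04, 4.18], [0, 3.07], [-2.55, 2.55]. Speed limits (rad/s): [2.22, 2.22, 2.57, 3.14, 3.14, 3.14].

### API

Orientations are given as [roll, pitch, yaw] about the fixed x, y, z axes, in that order (R = Rz(yaw) Ry(pitch) Rx(roll)).
In Python, from cell import manip gives the robot as it stands. The module is installed in compiled form; this text tells all that it offers.
- The arm moves only by the tool send_rows, never from a script. Its argument "series" is a list that holds one entry, the list of rows, each a list of 5 numbers: the opening, from 0 (shut) to 1 (fully open), then the shift along the tool's x, y, z in mm, then the turn about the tool's z in degrees. In form: [[[gripper, dx, dy, dz, roll], ...]]. A call has 1 to 10 rows; each row is the pose to reach, as a shift and turn from the pose commanded when the call began, along the tool's axes at that moment; what a row does not reach only later rows make up. A row lasts 1/10 s, in which the tool goes at most 50 mm and 8.59 degrees, less where a joint would pass 70% of its speed; a pose out of reach is approached as far as the arm can. A call with a gripper value outside its range is refused whole. The fingers move at their own pace and stop on an object; "newtons" is the grip in N (left out, the last holds). Time passes only in rows, so rows that repeat a pose let the fingers close. It gives the time, the measured TCP pose, the force and the opening at its end, in the units of the state.
- manip.read_state(): the state, without advancing time (a new reading comes with each control period).
- manip.camera(name): name is "scene" or "top" or "wrist"; returns a dict with "img" (420x560x3 uint8, red, green, blue), "vfov" (degrees; the focal length in pixels is half the picture's height over the tangent of half this angle, whatever the lens; pixels are square), "cx", "cy" (the principal point, pixels), "pose" (4x4, takes a point from camera to world coordinates); the wrist camera has in their place "T_tool_cam" (4x4, takes a point from camera to tool coordinates, whose origin is the TCP and whose axes are the flange's). Camera axes: x right, y down, z forward; pixel columns grow to the right and rows downward; lengths in mm; the calibration is good to about 2 mm. A picture is of the moment at which its call begins: read the wrist's pose just before it. There is no depth.
- manip.sign_off(): hands the job in, once; it reports no verdict.
Trained networks look in a picture, given as the dict that the camera call returned (one of the last four; its "shot" number tells which), for a name from the list of things; names that differ only in an ending like _2 or _b are one class to them, and where a whole thing is asked for, a point or a joint stands for the part that bears it (a point fixed in the world has none). Each returns a list of dicts, best first, with "conf" (0 to 1); they miss things now and then, are a little off and sometimes report something else, mostly with a low value. They report only what shows in the picture. A call takes as long as a camera call.
- manip.find_in(target, picture): "rect" ([left, top, width, height] in pixels, round what is visible of it).
- manip.silhouettes(target, picture): "pixels" (420x560 bool, what is visible of it) and "rect" ([left, top, width, height] in pixels, round what is visible of it).
The state is a dict: "clock": time; "joints": joint angles; "qd": joint speeds; "effort": joint torques, N m; "eef_pos": TCP position; "eef_rot": TCP orientation; "wrist_force": force on the tool from outside, world axes, zero at the start; "moment": the same for the moment, N m; "finger_gap": finger opening in mm.
Only numpy, scipy, OpenCV 4.12 (cv2) and the standard library are available. Lean on these libraries where they do the work, as an engineer would, in place of code of your own. Each camera call takes 0.05 s, during which the arm holds its last target. There are 200 camera calls.

### The job

The two capped black lens cells on the mat look alike, but only the heavier one has its lens inside. Lift each about 5 cm clear of the mat in turn to judge its weight, setting cells back upright on the mat before letting go, and leave the lighter one standing there; then hold the heavier one upright and still in the gripper, centred about 10 cm above the round collar of the aluminium seat, and finish while still holding it there. Never knock a cell over or let go of one in the air, and leave the forceps beaker, the spirit lamp and the dropper bottle where they are.

Things in the scene. Friction and masses are not known exactly. Their poses are not given: they have to be found in the camera images.
- cell_1: one of two lens cells that look exactly alike: closed upright black cylinder, 52 mm diameter, 50.5 mm tall, with two bright bands and a grey fixed cap with a white disc on top; stands on the mat, weighs under 0.4 kg. One of the two (either name, either place) has a lens sealed inside and is heavier than the other by at least 0.12 kg. Origin: centre of the underside; z up along the cylinder's axis. Grip it across the diameter from above; rigid
- cell_2: one of two lens cells that look exactly alike: closed upright black cylinder, 52 mm diameter, 50.5 mm tall, with two bright bands and a grey fixed cap with a white disc on top; stands on the mat, weighs under 0.4 kg. One of the two (either name, either place) has a lens sealed inside and is heavier than the other by at least 0.12 kg. Origin: centre of the underside; z up along the cylinder's axis. Grip it across the diameter from above; rigid
- mat: flat blue-grey bench mat, 140 x 270 mm, 6 mm thick, fixed; origin: centre of its underside on the worktop; x along the short side, y along the long side. The two cells stand on it side by side, about 130 mm apart along its y, one each side of the middle
- seat: aluminium lens seat, fixed: square plate 110 x 110 x 12 mm with a round steel collar on it, 76 mm outer and 58 mm inner diameter, top of the collar 26 mm above the worktop; origin: centre of the plate's underside, on the collar's axis; z up
- forceps_beaker: glass beaker with black forceps standing in it, 73 mm across, 166 mm tall, loose; origin: centre of its underside
- spirit_lamp: glass spirit lamp with glass cap, 80 mm across, 101 mm tall, loose; origin: centre of its underside
- drop_bottle: brown dropper bottle with red-brown bulb, 30 mm across, 92 mm tall, loose; origin: centre of its underside

How it is judged:
By the outcome, as a careful person would: the job done as asked, in the order asked, and still so for the second after the job is handed in, while the arm keeps its last pose, push and grip.
It also fails if it takes over 70 s, if anything falls off the work surface, if the arm or the gripper's body presses on something with over 40 N, if the wrist force passes 120 N, or if a joint passes its speed limit or range.

## Working session

There is one attempt and no reset: what is moved stays moved. The work goes in short steps, Python scripts to look and compute and a tool call to move; the robot and the scene stay as the last step left them, time stands still between calls to the robot, and variables do not carry over. Pictures are saved under pics/ and viewed, about 8 in all and at most 12, crops included, and the job is handed in when it is done.

Besides the shell and the picture viewer there is one more tool, called after ">>>" as a command line: name --argument value ..., lists and objects as JSON in quotes. send_rows: Moves the arm, as the interface text tells. Its arguments: {"type":"object","properties":{"series":{"type":"array"},"newtons":{"type":"number"}},"required":["series"]}

```bash
mkdir -p pics; cat > h.py <<'E'
import numpy as np, cv2
from cell import manip
def ray(c,u,v):
    f=210/np.tan(np.radians(c["vfov"])/2)
    P=np.array(c["pose"]); d=P[:3,:3]@np.array([(u-c["cx"])/f,(v-c["cy"])/f,1]); return P[:3,3],d
def onz(c,u,v,z):
    o,d=ray(c,u,v); return (o+d*(z-o[2])/d[2]).round(1)
def proj(c,p):
    f=210/np.tan(np.radians(c["vfov"])/2)
    P=np.array(c["pose"]); q=P[:3,:3].T@(np.array(p)-P[:3,3]); return (q[:2]/q[2]*f+[c["cx"],c["cy"]]).round(1)
E
python3 - <<'E'
from h import *
ims=[]
for n in("top","scene"):
    c=manip.camera(n); ims.append(c["img"]); print(n,c["vfov"],np.array(c["pose"]).round(2).tolist())
    for t in("cell_1","seat","mat","forceps_beaker","spirit_lamp","drop_bottle"):
        for r in manip.find_in(t,c)[:3]:
            x,y,w,h=r["rect"]; print(t,round(r["conf"],2),[round(k) for k in r["rect"]],onz(c,x+w/2,y+h/2,{"cell_1":56,"seat":12,"mat":6}.get(t,50)))
    cv2.imwrite(f"pics/{n}0.png",c["img"][:,:,::-1])
print(manip.read_state())
E
```

```text
top 52.50516652141203 [[-0.01, -0.99, 0.13, 464.36], [-1.0, 0.01, -0.01, 14.07], [0.01, -0.13, -0.99, 890.91], [0.0, 0.0, 0.0, 1.0]]
cell_1 0.92 [374, 243, 31, 26] [ 494.3 -209.6   56. ]
cell_1 0.62 [315, 236, 20, 26] [509.1 -82.5  56. ]
cell_1 0.44 [179, 250, 57, 54] [457.7 146.4  56. ]
seat 0.86 [178, 250, 59, 52] [458.7 154.1  12. ]
mat 0.81 [292, 216, 131, 72] [ 503.2 -156.     6. ]
forceps_beaker 0.61 [266, 132, 35, 47] [699.2  -3.   50. ]
spirit_lamp 0.91 [308, 149, 38, 35] [676.1 -90.8  50. ]
drop_bottle 0.69 [374, 140, 19, 19] [ 709.6 -208.4   50. ]
drop_bottle 0.53 [180, 249, 60, 54] [458.7 143.7  50. ]
scene 45.687374421422085 [[-0.77, -0.26, 0.59, 74.1], [-0.64, 0.35, -0.68, 590.23], [-0.02, -0.9, -0.44, 438.2], [0.0, 0.0, 0.0, 1.0]]
cell_1 0.76 [369, 182, 31, 33] [ 457.4 -151.    56. ]
cell_1 0.74 [327, 197, 23, 37] [485.2 -42.6  56. ]
seat 0.58 [222, 271, 105, 73] [445.8 170.3  12. ]
mat 0.56 [288, 186, 136, 73] [ 497.7 -123.2    6. ]
forceps_beaker 0.65 [213, 159, 40, 70] [700.3  -7.1  50. ]
spirit_lamp 0.9 [250, 162, 35, 52] [666.4 -68.4  50. ]
drop_bottle 0.6 [286, 149, 13, 39] [ 689.8 -177.2   50. ]
drop_bottle 0.41 [368, 180, 30, 31] [ 472.2 -171.9   50. ]
{'clock': 0.7, 'joints': array([-1.36859889e+00,  2.99852835e-01,  1.52100779e+00, -1.98488992e-05,
        1.32070023e+00, -6.65962245e-02]), 'qd': array([ 0.00094591, -0.00124875, -0.00135058,  0.00088095, -0.0002915 ,
       -0.00018941]), 'effort': array([ 4.99297312e-04, -5.31580138e+01, -3.52884400e+01,  7.08419457e-02,
        2.12117296e-02,  1.19864225e-05]), 'eef_pos': array([ 146.05407717, -530.24036704,  186.26816427]), 'eef_rot': array([3.14156221e+00, 2.13049818e-05, 2.68798571e-01]), 'wrist_force': array([-0.6257476 ,  0.37463366,  0.47157766]), 'moment': array([ 0.01470217, -0.02577823, -0.04617949]), 'finger_gap': 93.89156043930998}
```

View pics/top0.png

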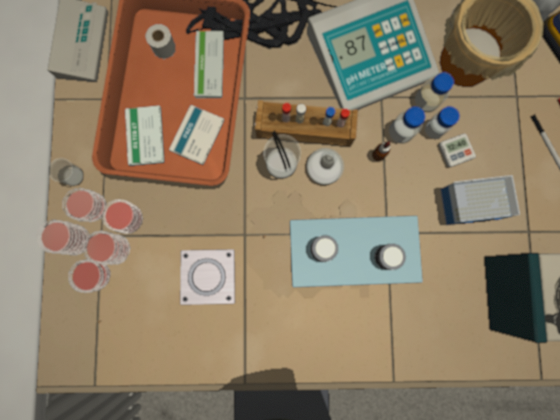

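View pics/scene0.png

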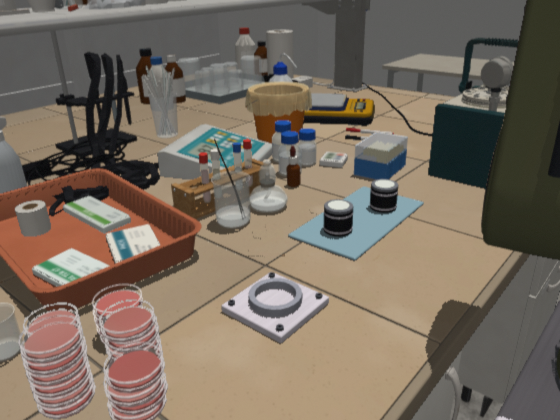

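The top view shows the caps at about (323,248) and (391,256), and the collar at (207,277). The beaker, lamp and bottle are behind the mat, away from the path. Next I'll refine these positions from both cameras.

```bash
python3 - <<'E'
from h import *
c=manip.camera("top"); im=c["img"].astype(int)
for u,v in((323,248),(391,256)):
    s=im[v-16:v+17,u-18:u+19]; m=(s.min(2)>150).astype(np.uint8)
    n,l,st,ce=cv2.connectedComponentsWithStats(m); k=1+st[1:,4].argmax(); p=ce[k]+[u-18,v-16]
    print("cap",p.round(1),st[k],onz(c,*p,56.5))
print("collar",onz(c,207,277,26),"mat ctr px->",onz(c,356,251,6), [onz(c,*q,6) for q in((290,219),(418,215),(422,284),(293,287))])
print("seat corners",[onz(c,*q,12) for q in((181,251),(233,250),(234,303),(181,304))])
d=manip.camera("scene")
for n,q,z in(("capA",(338,207),56.5),("capB",(384,185),56.5),("collar",(275,295),26)): print(n,onz(d,*q,z))
w=manip.camera("wrist"); print(np.array(w["T_tool_cam"]).round(3).tolist(),w["vfov"])
E
```

```text
cap [326.1 247.7] [  0   0  37  33 396] [511.1 -84.3  56.5]
cap [396.8 255.2] [  0   0  37  33 355] [ 495.  -222.5   56.5]
collar [456.5 152.9  26. ] mat ctr px-> [ 506.4 -152.3    6. ] [array([574.8, -16.1,   6. ]), array([ 580.6, -285.5,    6. ]), array([ 437.2, -286.1,    6. ]), array([434.1, -20.3,   6. ])]
seat corners [array([509.9, 209.2,  12. ]), array([510.8, 102.4,  12. ]), array([403.7, 100. ,  12. ]), array([402.9, 207.1,  12. ])]
capA [503.7 -69.8  56.5]
capB [ 487.7 -202.4   56.5]
collar [451.4 162.9  26. ]
[[-0.001, -0.968, -0.253, 73.531], [1.0, -0.001, 0.0, -0.289], [-0.001, -0.253, 0.968, -196.757], [0.0, 0.0, 0.0, 1.0]] 59.360761330658086
```

Raw views disagree by about 10 mm, probably from lens distortion, so I'll refine from close by with the wrist camera. First I go up and inward, around the teal box.

>>> send_rows --series '[[[1,20,-34,-25,0],[1,40,-68,-50,0],[1,60,-102,-75,0],[1,80,-136,-100,0],[1,105,-178,-100,0],[1,140,-188,-100,4],[1,180,-200,-100,8],[1,220,-212,-100,12],[1,260,-224,-100,15.4],[1,300,-236,-100,15.4]]]'

```text
clock: 1.85
eef_pos: [373.9, -221.8, 286.5]
eef_rot: [3.141, -0.001, -0.002]
wrist_force: [1.0, -1.1, 0.3]
finger_gap: 94.5
```

>>> send_rows --series '[[[1,40,0,0,0],[1,80,0,0,0],[1,110,-50,0,0],[1,125,-80,0,0],[1,125,-80,0,0],[1,125,-80,0,0],[1,125,-80,0,0]]]'

```text
clock: 2.55
eef_pos: [497.2, -143.8, 286.4]
eef_rot: [3.141, -0.0, -0.001]
wrist_force: [-0.3, -1.2, -0.2]
finger_gap: 93.9
```

```bash
cat >> h.py <<'E'
from scipy.spatial.transform import Rotation as Ro
def wrist():
    s=manip.read_state(); c=manip.camera("wrist")
    T=np.eye(4); T[:3,:3]=Ro.from_euler("xyz",s["eef_rot"]).as_matrix(); T[:3,3]=s["eef_pos"]
    c["pose"]=T@np.array(c["T_tool_cam"]); return s,c
E
python3 - <<'E'
from h import *
s,c=wrist(); cv2.imwrite("pics/w1.png",c["img"][:,:,::-1])
print(s["wrist_force"])
for r in manip.silhouettes("cell_1",c)[:4]:
    x,y,w,h=r["rect"]; print(round(r["conf"],2),[round(k) for k in r["rect"]])
for p in((510,-78,56.5),(494,-208,56.5)): print(proj(c,p))
E
```

```text
[-0.26672076 -1.19841851 -0.20010997]
0.93 [312, 158, 46, 48]
0.23 [323, 0, 18, 4]
[219.9 171.4]
[331.3 184.8]
```

View pics/w1.png

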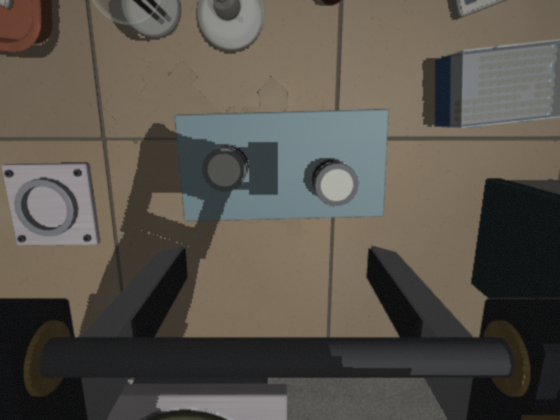

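The wrist view shows the caps at about (225,168) and (336,183) and the collar at (46,207). Computing world positions from these:

```bash
python3 - <<'E'
from h import *
s,c=wrist()
for n,q,z in(("A",(225,168.5),56.5),("B",(335.5,183.5),56.5),("collar",(46,207),26)): print(n,onz(c,*q,z))
print([onz(c,*q,6) for q in((177,115),(387,110),(383,216),(184,219))],proj(c,s["eef_pos"]))
E
```

```text
A [513.4 -84.2  56.5]
B [ 495.4 -213.1   56.5]
collar [460.6 150.3  26. ]
[array([573.8, -19.7,   6. ]), array([ 579.2, -282. ,    6. ]), array([ 442.3, -286.6,    6. ]), array([438.8, -19.5,   6. ])] [277.  251.2]
```

>>> send_rows --series '[[[1,-1,35,30,0],[1,-2,69,70,0],[1,-2,69,110,0],[1,-2,69,140,0],[1,-2,69,140,0],[1,-2,69,140,0]]]'

```text
clock: 3.3
eef_pos: [495.8, -212.6, 147.4]
eef_rot: [3.141, -0.001, -0.001]
wrist_force: [1.0, -0.1, 0.7]
finger_gap: 94.3
```

```bash
python3 - <<'E'
from h import *
s,c=wrist(); print(s["eef_pos"],s["wrist_force"]); cv2.imwrite("pics/w2.png",c["img"][:,:,::-1])
for r in manip.silhouettes("cell_1",c)[:2]: print(round(r["conf"],2),r["rect"])
print(proj(c,(495.4,-213.1,56.5)),proj(c,s["eef_pos"]))
g=cv2.cvtColor(c["img"],cv2.COLOR_RGB2GRAY)
n,l,st,ce=cv2.connectedComponentsWithStats((g>150).astype(np.uint8))
for k in range(1,n):
    if st[k,4]>300: print(st[k],ce[k].round(1),onz(c,*ce[k],56.5))
E
```

```text
[ 495.76495328 -212.58085736  147.42070269] [ 0.97954183 -0.0856245   0.71266806]
0.88 [83.2, 154.0, 77.5, 67.6]
0.68 [248.8, 170.8, 61.9, 71.9]
[277.4 212. ] [277.  251.2]
[260 191  20  34 530] [271.3 209.2] [ 497.7 -208.2   56.5]
```

View pics/w2.png

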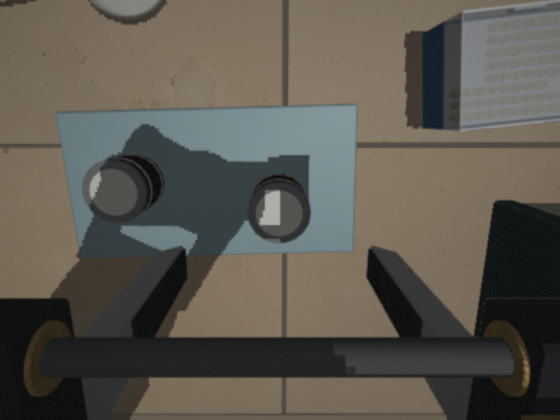

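The cap centre is near (279,209), which agrees with the prediction to about 2 mm. I'll descend and grip.

>>> send_rows --series '[[[1,2,1.5,40,0],[1,2,1.5,75,0],[1,2,1.5,100,0],[1,2,1.5,114,0],[1,2,1.5,121,0],[1,2,1.5,121,0],[1,2,1.5,121,0]]]'

```text
clock: 4.1
eef_pos: [498.4, -213.9, 26.6]
eef_rot: [3.141, -0.002, 0.0]
wrist_force: [-0.9, -0.2, -0.4]
finger_gap: 94.3
```

>>> send_rows --series '[[[0.5,0,0,0,0],[0.3,0,0,0,0],[0.3,0,0,0,0],[0.3,0,0,0,0],[0.3,0,0,0,0],[0.3,0,0,0,0],[0.3,0,0,0,0],[0.3,0,0,0,0]]]' --newtons 25

```text
clock: 4.9
eef_pos: [497.6, -213.5, 25.3]
eef_rot: [3.142, -0.0, 0.0]
wrist_force: [-0.0, -0.3, 1.3]
finger_gap: 51.0
```

>>> send_rows --series '[[[0.3,0,0,-5,0],[0.3,0,0,-15,0],[0.3,0,0,-28,0],[0.3,0,0,-41,0],[0.3,0,0,-49,0],[0.3,0,0,-53,0],[0.3,0,0,-53,0],[0.3,0,0,-53,0],[0.3,0,0,-53,0],[0.3,0,0,-53,0]]]'

```text
clock: 5.9
eef_pos: [497.4, -213.5, 77.8]
eef_rot: [-3.141, 0.001, 0.0]
wrist_force: [-0.0, -0.1, -1.6]
finger_gap: 51.0
```

```bash
cat > weigh.py <<'E'
from h import *
F=[];M=[];E=[]
for i in range(12):
    manip.camera("top"); s=manip.read_state(); F.append(s["wrist_force"]);M.append(s["moment"]);E.append(s["effort"])
print(np.mean(F,0).round(2),np.std(F,0).round(2),np.mean(M,0).round(3),np.mean(E,0).round(2),s["joints"].round(4),s["eef_pos"].round(1),s["finger_gap"])
c=manip.camera("scene"); cv2.imwrite("pics/lift%d.png"%int(s["clock"]*10),c["img"][120:280,240:480,::-1])
E
python3 weigh.py
```

```text
[-0.08 -0.1  -1.19] [0.53 0.5  0.37] [ 0.029 -0.015 -0.002] [-0.000e+00 -5.546e+01 -3.196e+01  4.000e-02 -5.000e-02 -0.000e+00] [-0.473   0.3952  1.6601  0.      1.0863  1.0978] [ 497.6 -213.5   78.3] 50.975987528769764
```

About 1.2 N, so this is likely the light one. I'll set it back at the same height and release.

>>> send_rows --series '[[[0.3,0,0,8,0],[0.3,0,0,20,0],[0.3,0,0,33,0],[0.3,0,0,43,0],[0.3,0,0,49,0],[0.3,0,0,52,0],[0.3,0,0,53,0],[0.3,0,0,53,0],[0.3,0,0,53,0],[0.3,0,0,53,0]]]'

```text
clock: 7.55
eef_pos: [497.7, -213.6, 25.5]
eef_rot: [3.141, -0.0, 0.0]
wrist_force: [0.6, -0.5, -1.0]
finger_gap: 51.1
```

>>> send_rows --series '[[[0.6,0,0,0,0],[0.8,0,0,0,0],[1,0,0,0,0],[1,0,0,0,0],[1,0,0,0,0],[1,0,0,0,0],[1,0,0,0,0],[1,0,0,-20,0],[1,0,0,-60,0],[1,0,0,-100,0]]]'

```text
clock: 8.55
eef_pos: [497.2, -213.3, 126.2]
eef_rot: [-3.141, 0.001, -0.0]
wrist_force: [0.3, -0.3, 0.4]
finger_gap: 94.0
```

>>> send_rows --series '[[[1,0,0,-20,0],[1,8,-60,-20,0],[1,16,-100,-20,0],[1,16,-129,-20,0],[1,16,-129,-20,0],[1,16,-129,-20,0],[1,16,-129,-20,0]]]'

```text
clock: 9.25
eef_pos: [513.6, -85.4, 145.3]
eef_rot: [3.141, -0.0, -0.001]
wrist_force: [-0.4, -0.6, -0.0]
finger_gap: 94.1
```

```bash
python3 - <<'E'
from h import *
F=[]
for i in range(8):
    manip.camera("top"); F.append(manip.read_state()["wrist_force"])
print("bias",np.mean(F,0).round(2))
s,c=wrist(); print(s["eef_pos"]); cv2.imwrite("pics/w3.png",c["img"][:,:,::-1])
for r in manip.silhouettes("cell_1",c)[:2]: print(round(r["conf"],2),r["rect"])
print(proj(c,(513.4,-84.2,56.5)),proj(c,(497.6,-213.5,56.5)))
E
```

```text
bias [-0.1  -0.23 -0.02]
[513.56116806 -84.80303539 145.18637951]
0.74 [240.4, 177.2, 62.1, 63.8]
0.55 [389.3, 191.5, 77.2, 71.5]
[276.  212.4] [435.5 231. ]
```

View pics/w3.png

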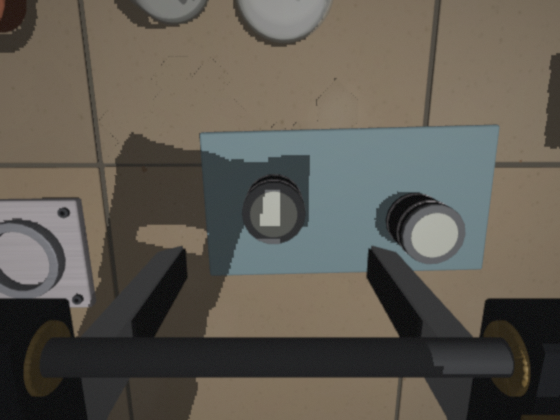

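Cell B stands upright at (434,232), and cell A's cap is at (273,210), so I shift about 2–3 mm in +y. Grasping A.

>>> send_rows --series '[[[1,1.5,-2.5,40,0],[1,1.5,-2.5,75,0],[1,1.5,-2.5,100,0],[1,1.5,-2.5,113,0],[1,1.5,-2.5,119,0],[1,1.5,-2.5,119,0],[1,1.5,-2.5,119,0]]]'

```text
clock: 10.45
eef_pos: [515.8, -82.2, 27.4]
eef_rot: [3.141, -0.002, 0.0]
wrist_force: [-0.5, 0.5, -0.2]
finger_gap: 93.7
```

>>> send_rows --series '[[[0.5,0,0,0,0],[0.3,0,0,0,0],[0.3,0,0,0,0],[0.3,0,0,0,0],[0.3,0,0,0,0],[0.3,0,0,0,0],[0.3,0,0,0,0],[0.3,0,0,0,0]]]'

```text
clock: 11.25
eef_pos: [515.1, -82.1, 26.3]
eef_rot: [3.142, -0.0, 0.0]
wrist_force: [-0.4, -0.5, 0.4]
finger_gap: 51.0
```

>>> send_rows --series '[[[0.3,0,0,-5,0],[0.3,0,0,-15,0],[0.3,0,0,-28,0],[0.3,0,0,-41,0],[0.3,0,0,-49,0],[0.3,0,0,-53,0],[0.3,0,0,-53,0],[0.3,0,0,-53,0],[0.3,0,0,-53,0],[0.3,0,0,-53,0]]]'

```text
clock: 12.25
eef_pos: [514.9, -82.0, 78.8]
eef_rot: [-3.141, 0.001, 0.0]
wrist_force: [0.8, 0.7, -2.3]
finger_gap: 51.3
```

```bash
python3 weigh.py
```

```text
[-0.01  0.14 -3.19] [0.36 0.39 0.6 ] [ 0.028 -0.006  0.003] [-0.000e+00 -5.364e+01 -3.226e+01  3.000e-02 -6.000e-02  0.000e+00] [-0.2282  0.3537  1.716   0.      1.0718  1.3426] [515.1 -82.   79.3] 51.37789584920031
```

A weighs 3.2 N against B's 1.2 N, well above the noise of about 0.5 N, so A has the lens. I'll raise it and carry it towards the seat.

>>> send_rows --series '[[[0.3,0,-5,-15,0],[0.3,-4,-20,-35,0],[0.3,-10,-45,-52,0],[0.3,-18,-75,-63,0],[0.3,-26,-108,-67,0],[0.3,-33,-141,-67,0],[0.3,-40,-172,-67,0],[0.3,-46,-200,-67,0],[0.3,-51,-220,-67,0],[0.3,-54,-229,-67,0]]]'

```text
clock: 13.9
eef_pos: [460.7, 148.3, 146.3]
eef_rot: [-3.141, -0.0, 0.002]
wrist_force: [0.1, -1.0, -3.0]
finger_gap: 51.3
```

>>> send_rows --series '[[[0.3,0,-3,0,0],[0.3,0,-3,0,0],[0.3,0,-3,0,0],[0.3,0,-3,0,0]]]'

```text
clock: 14.3
eef_pos: [461.3, 149.3, 146.2]
eef_rot: [3.142, -0.0, -0.001]
wrist_force: [-0.1, -0.2, -3.0]
finger_gap: 50.6
```

```bash
python3 - <<'E'
from h import *
s,c=wrist(); print(s["eef_pos"]); 
t=manip.camera("top"); d=manip.camera("scene")
p=s["eef_pos"]
cap=p+[0,0,30.5]
print("pred cap top",proj(t,cap),"wrist collar",proj(c,(460.6,150.3,26)),"wrist cap",proj(c,cap), "scene base",proj(d,p-[0,0,20]))
o=np.zeros((600,800,3),np.uint8)
o[:420,:560]=c["img"]; o[420:600,:240]=t["img"][200:380,130:370]
o[:420,560:800]=d["img"][0:420,160:400]
o[420:600,240:480]=d["img"][170:350,250:490]
cv2.imwrite("pics/w4.png",o[:,:,::-1])
E
```

```text
[461.33906268 149.25471089 146.24322687]
pred cap top [194.6 275. ] wrist collar [275.6 204.1] wrist cap [277.1 273.2] scene base [273.9 225.6]
```

View pics/w4.png

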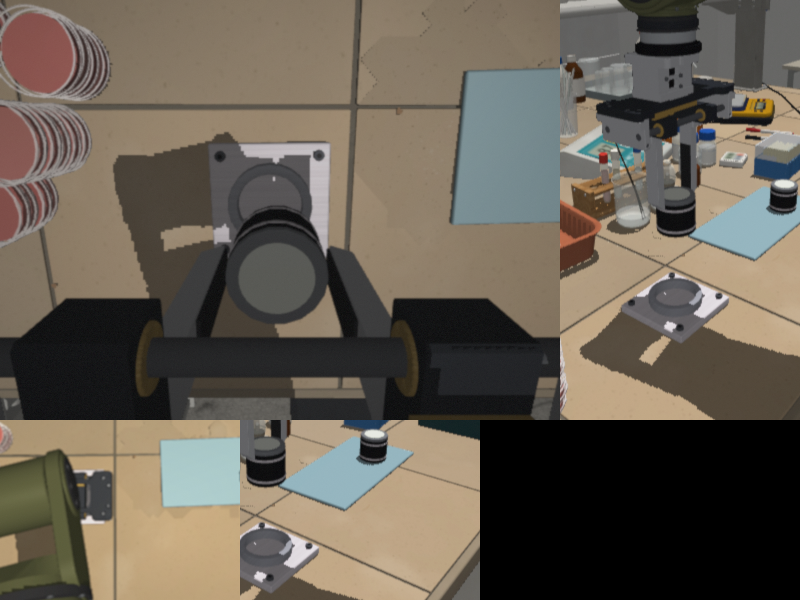

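The wrist view shows the collar centred on column ~270 (229–311), with its top at row 163. The held cap is at column 277, so a few mm of correction in y is needed.

```bash
python3 - <<'E'
from h import *
s,c=wrist(); print(s["eef_pos"])
print("collar far",onz(c,270,163,26)-[38,0,0],"plate far",onz(c,270,142,12)-[55,0,0],"L/R",onz(c,229,204,26),onz(c,311,204,26),"bolts",onz(c,220,155.5,13),onz(c,319,155.5,13))
r=manip.silhouettes("seat",c)
for q in r[:2]: print(q["conf"],q["rect"])
g=cv2.cvtColor(c["img"],cv2.COLOR_RGB2GRAY)[135:255,195:345]
cv2.imwrite("pics/w5.png",cv2.resize(c["img"][130:260,190:350,::-1],None,fx=4.6,fy=4.6,interpolation=cv2.INTER_CUBIC))
E
```

```text
[461.21635933 149.54890673 146.2267513 ]
collar far [458.7 155.3  26. ] plate far [458.5 155.4  12. ] L/R [460.6 191.7  26. ] [460.5 119.3  26. ] bolts [501.9 199.9  13. ] [501.7 111.9  13. ]
0.95 [208.8, 142.0, 125.7, 108.4]
0.44 [226.0, 205.0, 100.4, 118.1]
```

View pics/w5.png

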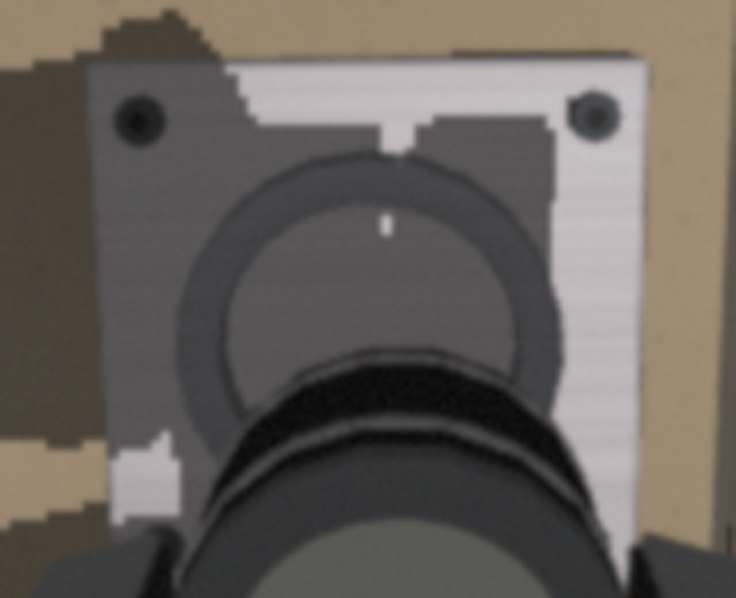

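The enlargement puts the collar centre at about (270,204), which is world (459.5, 155.2). The cap sits at its predicted pixel, so the cell is centred in the grip. Correcting by (-2, +5.5) mm.

>>> send_rows --series '[[[0.3,-1,-3,0,0],[0.3,-2,-5.5,0,0],[0.3,-2,-5.5,0,0],[0.3,-2,-5.5,0,0],[0.3,-2,-5.5,0,0],[0.3,-2,-5.5,0,0],[0.3,-2,-5.5,0,0],[0.3,-2,-5.5,0,0]]]'

```text
clock: 15.35
eef_pos: [459.1, 155.4, 146.2]
eef_rot: [3.142, 0.0, -0.0]
wrist_force: [0.3, -0.1, -2.6]
finger_gap: 51.0
```

```bash
python3 - <<'E'
from h import *
s,c=wrist(); d=manip.camera("scene")
print(s["eef_pos"],s["eef_rot"],s["wrist_force"],s["finger_gap"],s["qd"].round(3))
print("collar pred",proj(c,(459.5,155.2,26)),"cap pred",proj(c,s["eef_pos"]+[0,0,30.5]))
o=np.zeros((420,800,3),np.uint8); o[:,:560]=c["img"]; o[:,560:]=d["img"][:,160:400]
cv2.imwrite("pics/w6.png",o[:,:,::-1])
E
```

```text
[459.10097487 155.40971383 146.23698065] [ 3.14157445e+00  1.81204285e-05 -3.31677196e-05] [ 0.25100242 -0.07930643 -2.6077    ] 51.02816851636827 [ 0.002  0.001 -0.001 -0.    -0.    -0.001]
collar pred [277.  202.8] cap pred [277.1 273.2]
```

View pics/w6.png

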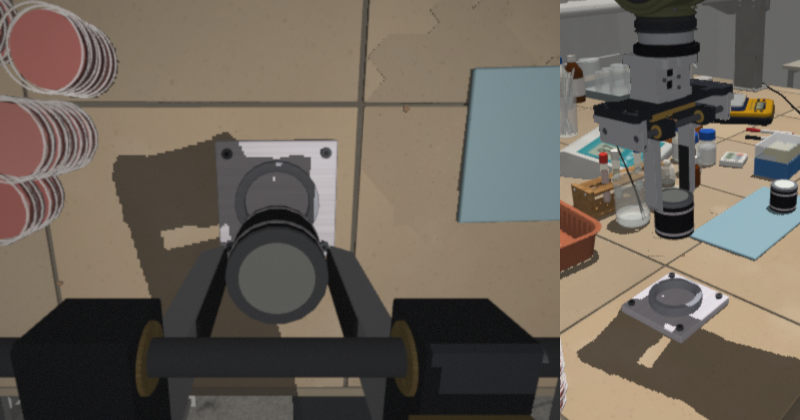

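The collar (236–318) and the cap are now both centred on column 277. The cell is upright above the seat, and the light cell still stands on the mat. Handing in.

```bash
python3 -c "
from cell import manip
print(manip.sign_off())"
```

```text
the job is handed in; nothing more can be done
None
```

The heavier cell is in the gripper, held upright and still above the seat collar, and the job is handed in at about 15.5 s.

- **Weighing:** I lifted each cell about 53 mm. The one on the robot's right weighed 1.2 N and the one on the left 3.2 N, with noise of about 0.5 N. I set the lighter one back on the mat before letting go; the last scene view shows it still standing there.
- **Final hold:** The TCP is at (459, 155, 146) mm, against a collar centre estimated at (459.5, 155) mm. The underside is therefore about 100 mm above the collar top. In the wrist view the cap and collar centres line up to within about 1 px sideways. The other direction rests on the camera calibration, good to about 2 mm.
- **Disagreement:** The early distant views of the cells and collar differed from each other by up to about 20 mm. I relied on the close wrist views instead.
- **Bystanders:** The arm did not go near the beaker, lamp or bottle. I did not measure their positions again at the end.

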